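Jack up the trimming-wheel board and hold it

TASK

Stand the toe jack flat on the bench with its saddle centred under the ring-marked lift point of the trimming-wheel board, pump the handle once right down and let it come all the way up again to free the stuck board, then push it right down a second time. Finish while holding it down, the board raised on the saddle. Keep the arm off the board and its frame, keep the jack upright, and leave the cup, jar and wooden rib where they are.

Things in the scene. Friction and masses are not known exactly. Their poses are not given: they have to be found in the camera images.
- stand: Fixed wooden frame with a hinged plywood board carrying a trimming wheel and pot (up to 225 mm high). Origin on the bench straight below the lift point; x points level from there under the board, z up. Board: x = 35 to 335 mm, 280 mm wide (y), top 76 mm up, hinged at x = 325 mm. Its front wooden rest begins at x = 45 mm; the bench is clear in front of that.
- lift_point (a point): Marked lift point: on the underside of the steel tongue that sticks out of the board's front edge, below the 26 mm dark ring on its top. Tongue 50 mm wide (y of stand), 8 mm thick, ending 30 mm before this point (x = -30 mm of stand). 50 mm above the bench with the board down, about 70 mm when fully jacked up.
- board (a joint): Angle of the hinged board in rad: 0 lying on its rest, growing as its front rises; about 0.06 (20 mm at the lift point) when the jack's handle is fully down. It falls back by its weight (needs about 8 to 12 N at the lift point).
- jack: Loose steel toe jack, about 0.95 kg. Origin on its underside below the housing's middle; x forward to the saddle, z up. Base 10 mm thick, 90 mm wide, x = -120 to 30 mm, plus two feet 10 mm high along its sides (|y| = 27 to 45 mm) out to x = 85 mm. Grey upright housing 50 (x) by 44 (y) mm, top 100 mm up. The handle sticks out backwards (-x).
- jack_grip (a point): Middle of the jack's housing, 80 mm above the underside of the jack, 20 mm below the housing's top; same axes as the jack. The housing can be gripped here from above across its 44 mm width (along y).
- saddle (a point): Centre of the top face of the saddle, a round dark 26 mm disc on the toe's end, 70 mm in front (x) of the housing's middle. With the handle up it is 36 mm above the jack's underside (14 mm below the tongue); it rises 68 mm per rad of handle, 34 mm in all, touching the tongue at a handle angle of about 0.2. Axes as the jack.
- toe: The sliding steel toe that carries the saddle (22 mm wide, in front of the housing); its origin is that of the jack while the handle is up, and it rises with the saddle. Same axes as the jack.
- pump (a joint): Jack's pump handle angle in rad: 0 = up (a spring returns it there), 0.5 = right down at its stop, handle level. It does not latch: let go, it comes up again. Pivot 20 mm behind the housing's middle, 45 mm above the jack's underside. Pushing it right down under load takes about 8 to 10 N at the pad.
- handle_pad (a point): Middle of the top face of the black rubber pad at the handle's end: 45 mm along the handle, 50 mm wide, 12 mm thick, centred 135 mm from the pivot. Handle up: the pad slopes at 0.5 rad, this point is 115 mm above the bench and 136 mm behind the housing's middle. Right down: level, 51 mm up and 155 mm behind.
- cup: Bystander: white ceramic cup, 72 mm across, 70 mm high, origin under its centre.
- jar: Bystander: grey closed jar, 60 mm across, 75 mm high, origin under its centre.
- rib: Bystander: flat dark wooden rib, 50 (x) x 100 (y) x 12 mm, origin under its centre.

How it is judged:
By the outcome, as a careful person would: the job done as asked, in the order asked, and still so for the second after the job is handed in, while the arm keeps its last pose, push and grip.
It also fails if it takes over 58 s, if anything falls off the work surface, if the arm or the gripper's body presses on something with over 40 N, if the wrist force passes 120 N, or if a joint passes its speed limit or range.

ROBOT

A 6-joint arm with a two-finger parallel gripper is mounted at the origin on the work surface. World frame = base frame: x ahead of the robot, y to its left, z up, the work surface at z = 0. Lengths are in m, angles in rad, forces in N, time in s.
With the tool pointing down it reaches from about 0.375 to 0.9 m from the base axis. Payload 3.1 kg.
Tool frame: the origin (TCP) lies at the very end of the fingers, on their centre line; the grasp point (between the pads) lies 19 mm behind it; z points along the fingers, y is the direction in which the jaws open and shut (so a half turn about z gives the same grasp; the last joint's range is limited). The gripper opens to 87 mm and grips with 3 to 60 N. Pads are 19 mm wide; open, the fingers measure 117 mm over their backs; the gripper's body (75 mm by 190 mm) begins 51 mm behind the grasp point.
Start: joints at [1.149, 0.527, 1.433, -0, 1.181, -0.178], TCP at [0.15, 0.607, 0.223] pointing down, gripper open.
Joint ranges: [-3.08, 3.08], [-0.75, 2.2], [0.22, 2.44], [-1.43, 4.57], [0, 2.65], [-2.85, 2.85]. Speed limits (rad/s): [2.79, 2.79, 3.14, 3.14, 3.14, 3.14].

INTERFACE

Orientations are given as a unit quaternion [x, y, z, w].
In Python, from rig import robot, optics gives the robot as it stands.
- The arm moves only by the shell command python3 -m inch 'ROWS' [FORCE]. ROWS is JSON, a list of rows, each an object of numbers: "ax", "ay", "az": the turn, a rotation vector about the tool's x, y, z in rad; "dx", "dy", "dz": the shift along the tool's x, y, z in mm; "gripper": the opening in per cent of the stroke, from 0 (shut) to 100 (fully open). In form: [{"ax": .., "ay": .., "az": .., "dx": .., "dy": .., "dz": .., "gripper": ..}, ...]. A call has 1 to 8 rows; each row shifts and turns the commanded pose from where the row before left it, along the tool's axes as they then stand; what a row does not reach is not made up. A row lasts 1/10 s, in which the tool goes at most 50 mm and 8.59 degrees, less where a joint would pass 70% of its speed; a pose out of reach is approached as far as the arm can. A call with a gripper value outside its range is refused whole. The fingers move at their own pace and stop on an object; FORCE is the grip in N (left out, the last holds). Time passes only in rows, so rows that do not move let the fingers close. It gives the time, the measured TCP pose, the force and the opening at its end, in the units of the state.
- robot.get_obs(): the state, without advancing time (a new reading comes with each control period).
- optics.camera(name): name is "side" or "top" or "wrist"; returns a dict with "img" (480x640x3 uint8, red, green, blue), "depth" (480x640 float32, m along the optical axis (not along the pixel's ray), 0 where there is no reading), "camera_matrix" (3x3 intrinsics, pixels), "k1" (the pictures are not rectified: a ray, as slopes to the right and down, at radius r is drawn at 1 + k1 r^2 times it, then the intrinsics apply), "position" and "attitude" of the camera in the world. Camera axes: x right, y up, looking along -z (the intrinsics and any distortion apply to the point x, -y, -z); pixel columns grow to the right and rows downward; lengths in m; the calibration is good to about 2 mm. A picture is of the moment at which its call begins.
- robot.hand_in(): hands the job in, once; it reports no verdict.
The state is a dict: "time": time; "q": joint angles; "joint_velocities": joint speeds; "joint_torque": joint torques, N m; "position": TCP position; "tool_rot": TCP orientation; "ft_force": force on the tool from outside, world axes, zero at the start; "moment": the same for the moment, N m; "grip_width": finger opening in m.
Only numpy, scipy, OpenCV 4.12 (cv2) and the standard library are available. Lean on these libraries where they do the work, as an engineer would, in place of code of your own. Each camera call takes 0.05 s, during which the arm holds its last target.

## Working session

There is one attempt and no reset: what is moved stays moved. The work goes in short steps, Python scripts to look and compute and a shell command to move; the robot and the scene stay as the last step left them, time stands still between calls to the robot, and variables do not carry over. Pictures are saved under pics/ and viewed, and the job is handed in when it is done.

```bash
ls; mkdir -p pics; python3 - <<'E'
from rig import robot, optics
import cv2,numpy as np
o=robot.get_obs();print(o)
for n in("side","top","wrist"):
    c=optics.camera(n);cv2.imwrite(f"pics/{n}0.png",c["img"][:,:,::-1]);np.savez(f"{n}0.npz",**c)
    print(n,c["camera_matrix"],c["k1"],c["position"],c["attitude"])
E
```

```text
pics
{'time': 0.0, 'q': array([ 1.14950849e+00,  5.28452088e-01,  1.43388657e+00, -2.74392048e-05,
        1.18139314e+00, -1.78502641e-01]), 'joint_velocities': array([ 1.43808553e-04,  8.68523085e-04, -1.42412505e-03,  3.56799209e-04,
        1.36260492e-03, -7.51883020e-05]), 'joint_torque': array([ 7.50502895e-04, -4.40044034e+01, -1.76594174e+01,  6.34429394e-02,
        5.82038832e-02, -1.86368438e-04]), 'position': array([0.14993386, 0.60600274, 0.22158529]), 'tool_rot': array([ 1.21089419e-01,  9.92641027e-01, -1.02558201e-03, -3.03852352e-04]), 'ft_force': array([-0.68842741, -0.17107962, -0.3728868 ]), 'moment': array([ 0.02360438,  0.0407975 , -0.03772749]), 'grip_width': 0.08671972366117064}
side [[542.50782869   0.         317.16602682]
 [  0.         542.50782869 244.53282105]
 [  0.           0.           1.        ]] -0.1243774600134788 [-0.04172582 -0.84265307  0.89731792] [ 0.42667486 -0.13484496 -0.25712786  0.8565341 ]
top [[465.6928183    0.         320.93620163]
 [  0.         465.6928183  238.57793331]
 [  0.           0.           1.        ]] -0.08532631206492873 [0.47059162 0.04569202 1.05496156] [-0.04254217  0.03629906  0.70891231 -0.70307601]
wrist [[389.57392463   0.         316.55860403]
 [  0.         389.57392463 235.50889795]
 [  0.           0.           1.        ]] 0.013663587572105604 [0.07917601 0.62403049 0.38421188] [-0.10745935 -0.08297123  0.61132207  0.77964966]
```

View pics/side0.png

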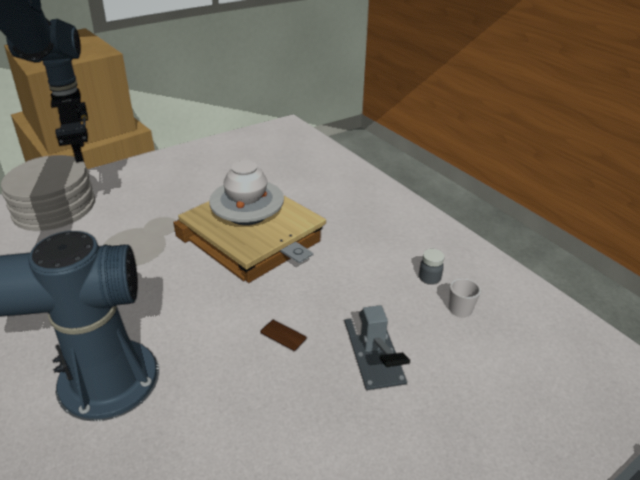

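View pics/top0.png

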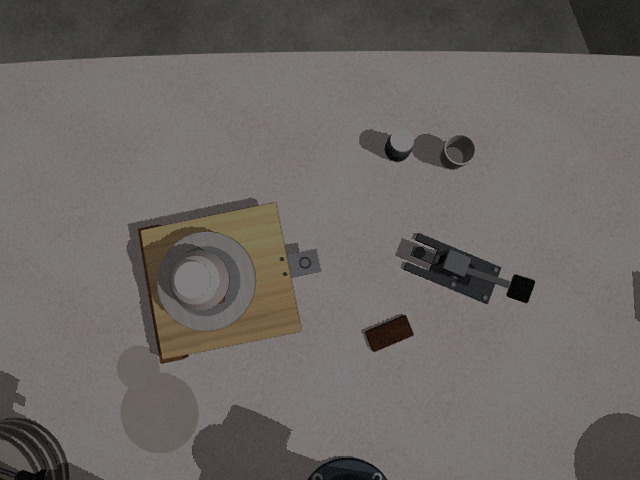

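View pics/wrist0.png

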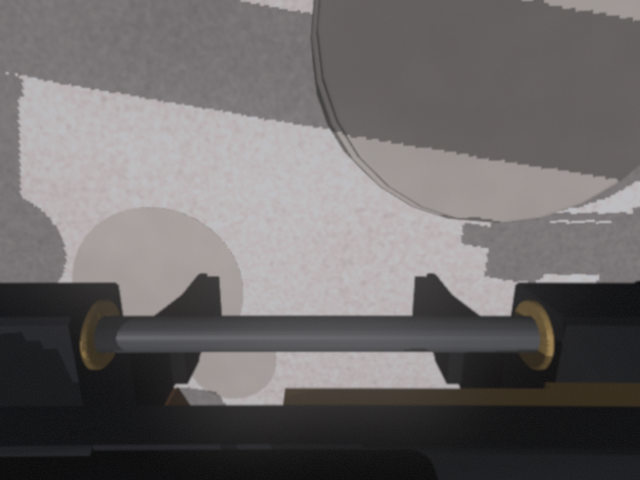

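The top view shows the tongue ring at about (305,263). The jack housing is at about (457,262), its saddle at (419,252), the pad at (520,289) and the rib at (389,333). The jar (399,147) and cup (459,152) lie further out. Next I'll measure these.

```bash
cat > h.py <<'E'
import numpy as np, cv2
from scipy.spatial.transform import Rotation as R
def ray(c,px):
    K=c["camera_matrix"]; k1=float(c["k1"])
    p=np.array([(px[0]-K[0,2])/K[0,0],(px[1]-K[1,2])/K[1,1]])
    u=p.copy()
    for _ in range(30): u=p/(1+k1*(u@u))
    return R.from_quat(c["attitude"]).apply([u[0],-u[1],-1.])
def onz(c,px,z):
    d=ray(c,px); o=np.asarray(c["position"]); return o+d*(z-o[2])/d[2]
def dep(c,px):
    x,y=map(int,np.round(px)); return np.asarray(c["position"])+ray(c,px)*c["depth"][y,x]
def proj(c,P):
    v=R.from_quat(c["attitude"]).inv().apply(np.asarray(P)-c["position"]); u=np.array([v[0],-v[1]])/-v[2]
    u=u*(1+float(c["k1"])*(u@u)); K=c["camera_matrix"]
    return np.array([K[0,0]*u[0]+K[0,2],K[1,1]*u[1]+K[1,2]])
E
python3 - <<'E'
import numpy as np,cv2
from h import *
c=dict(np.load("top0.npz"));s=dict(np.load("side0.npz"))
for n,p in dict(ring=(305,263),saddle=(419,252),house=(457,262),pad=(520,289),board=(230,215),bench=(340,200)).items(): print(n,dep(c,p).round(4))
im=c["img"]
a=cv2.resize(im[215:320,380:550,::-1],None,fx=4.6,fy=4.6,interpolation=cv2.INTER_CUBIC);cv2.imwrite("pics/j.png",cv2.convertScaleAbs(a,alpha=1.7))
a=cv2.resize(im[190:370,120:340,::-1],None,fx=3.3,fy=3.3,interpolation=cv2.INTER_CUBIC);cv2.imwrite("pics/b.png",cv2.convertScaleAbs(a,alpha=1.5))
a=cv2.resize(s["img"][290:400,330:420,::-1],None,fx=5,fy=5,interpolation=cv2.INTER_CUBIC);cv2.imwrite("pics/sj.png",a)
E
```

```text
ring [0.53   0.0886 0.0577]
saddle [ 0.5533 -0.1615  0.0345]
house [ 0.5265 -0.2264  0.1004]
pad [ 0.4692 -0.3496  0.1168]
board [0.6334 0.2489 0.0719]
bench [ 0.6778  0.01   -0.    ]
```

View pics/j.png

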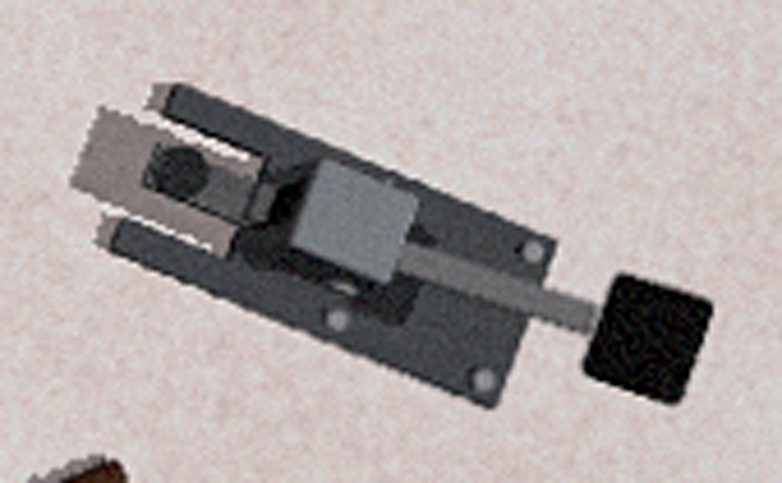

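View pics/b.png

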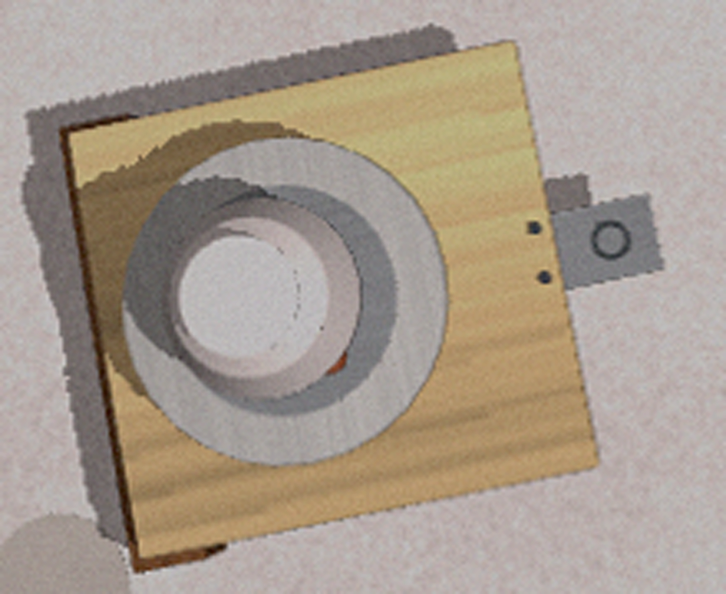

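View pics/sj.png

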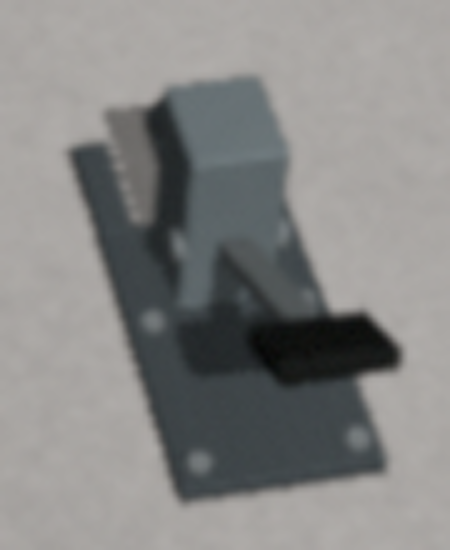

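```bash
python3 - <<'E'
import numpy as np,cv2
from h import *
c=dict(np.load("top0.npz"))
J=lambda p:np.array([(p[0]+.5)/4.6-.5+380,(p[1]+.5)/4.6-.5+215])
B=lambda p:np.array([(p[0]+.5)/3.3-.5+120,(p[1]+.5)/3.3-.5+190])
w=lambda f,ps,z:np.array([onz(c,f(p),z) for p in ps])
def ang(v): return np.degrees(np.arctan2(v[1],v[0]))
hs=w(J,[(325,157),(418,195),(388,285),(291,243)],.1); print("house",hs.mean(0),ang(hs[0]-hs[1]),ang(hs[3]-hs[2]),[np.linalg.norm(hs[i]-hs[i-1]) for i in range(4)])
sd=onz(c,J((180,172)),.036);print("saddle",sd,ang(sd-hs.mean(0)),np.linalg.norm((sd-hs.mean(0))[:2]))
pd=w(J,[(620,273),(713,303),(680,405),(583,368)],.115).mean(0);print("pad",pd,ang(hs.mean(0)-pd),np.linalg.norm((hs.mean(0)-pd)[:2]))
bs=w(J,[(556,238),(493,408),(112,252),(178,84)],.01)
print("base",ang(bs[3]-bs[0]),ang(bs[2]-bs[1]),np.linalg.norm(bs-np.roll(bs,1,0),axis=1),bs.round(4))
x=((bs[2]+bs[3])/2-(bs[0]+bs[1])/2);x/=np.linalg.norm(x);print("origin from base",bs[:2].mean(0)+.12*x, bs[2:].mean(0)-.085*x, ang(x))
rg=onz(c,B((611,240)),.058);print("ring",rg)
bd=w(B,[(517,42),(598,465),(140,558),(62,128)],.076)
print("board",ang(bd[3]-bd[0]),ang(bd[2]-bd[1]),ang(bd[0]-bd[1])+0,np.linalg.norm(bd-np.roll(bd,1,0),axis=1))
tg=w(B,[(653,195),(663,268)],.058);print("tongue end",tg.mean(0),tg, np.linalg.norm(tg[0]-tg[1]))
fm=bd[:2].mean(0);xx=(bd[2:].mean(0)-fm);xx/=np.linalg.norm(xx);print("lp from board",fm-.035*xx,ang(xx))
for n,p,z in(("cup",(459,150),.07),("jar",(399,147),.075),("rib",(389,333),.012)):print(n,onz(c,p,z))
# obs
from rig import robot
E
```

```text
house [ 0.52569089 -0.22625207  0.1       ] 67.1550830520293 65.95859067773326 [np.float64(0.04195531989352104), np.float64(0.045200119668006654), np.float64(0.04296780561669767), np.float64(0.04730463983806237)]
saddle [ 0.55318917 -0.16057233  0.036     ] 67.28229168550672 0.07120381949283866
pad [ 0.47140325 -0.35200712  0.115     ] 66.65045728658488 0.13697255327879254
base 67.21104075006026 67.11372408311236 [0.20120741 0.08972267 0.20110511 0.08938075] [[ 0.5208 -0.3517  0.01  ]
 [ 0.4382 -0.3166  0.01  ]
 [ 0.5165 -0.1313  0.01  ]
 [ 0.5988 -0.1662  0.01  ]]
origin from base [ 0.52611243 -0.22355366  0.01      ] [ 0.52462057 -0.22709616  0.01      ] 67.16239479007469
ring [0.5312829 0.0890521 0.058    ]
board 100.10859828108823 101.34261633564212 10.799519906881034 [0.30349214 0.27554263 0.29744334 0.28208635]
tongue end [0.53661845 0.05849023 0.058     ] [[0.5603935  0.06156473 0.058     ]
 [0.51284341 0.05541574 0.058     ]] 0.047946017974571646
lp from board [0.53021267 0.08854063 0.076     ] 100.71939647736689
cup [ 0.77374121 -0.25027816  0.07      ]
jar [ 0.77929634 -0.11737791  0.075     ]
rib [ 0.37594805 -0.09449246  0.012     ]
```

Everything agrees with the given sizes. The jack is at (0.526,-0.226) with yaw 67.1°. The lift point is at (0.531,0.089), with stand x at 100.7°. I'll raise the tool and turn it so its y axis is at -22.9°.

```bash
python3 -m inch '[{"dz":-40,"az":0.144},{"dz":-40,"az":0.144},{"az":0.144},{"az":0.144},{"az":0.144},{"az":0.144},{"az":0.144},{"az":0.144}]'
python3 -m inch '[{"az":0.144},{"az":0.144},{"az":0.144},{"az":0.144},{},{}]'
cat >> h.py <<'E'
def state():
    from rig import robot
    o=robot.get_obs(); M=R.from_quat(o["tool_rot"]).as_matrix()
    return o,M
def to(t):
    "tool-frame mm to target"
    o,M=state(); d=M.T@(np.asarray(t)-o["position"])*1000
    y=np.degrees(np.arctan2(M[1,1],M[0,1]))
    print("t",round(o["time"],2),"pos",o["position"].round(4),"yaw y",y.round(2),"zaxis",M[:,2].round(4),"tool d",d.round(1),"F",o["ft_force"].round(1),"w",round(o["grip_width"],4))
E
python3 -c "
from h import *
to([.36,.3,.30]);to([.526,-.226,.2])"
```

```text
t 0.15 pos [0.15   0.6062 0.2218] yaw y 76.09 zaxis [-7.0e-04 -1.5e-03 -1.0e+00] tool d [-277.4 -246.8  -77.9] F [ 0.3  0.1 -0.1] w 0.0873
t 0.15 pos [0.15   0.6062 0.2218] yaw y 76.09 zaxis [-7.0e-04 -1.5e-03 -1.0e+00] tool d [-565.  -717.3   22.8] F [ 0.3  0.1 -0.1] w 0.0873invalid input
invalid input
```

```bash
python3 -m inch '[{"ax":0,"ay":0,"az":0.144,"dx":0,"dy":0,"dz":-40,"gripper":100}]'; python3 -m inch '[{"dz":-40,"az":0.144,"gripper":100}]'
```

```text
time: 0.25
position: [0.1486, 0.6026, 0.2566]
tool_rot: [0.194, 0.981, -0.007, -0.002]
ft_force: [0.1, -0.6, 0.0]
grip_width: 0.0868invalid input
```

```bash
python3 -m inch '[{"ax":0,"ay":0,"az":0.144,"dx":0,"dy":0,"dz":-40,"gripper":100},{"ax":0,"ay":0,"az":0.144,"dx":0,"dy":0,"dz":0,"gripper":100},{"ax":0,"ay":0,"az":0.144,"dx":0,"dy":0,"dz":0,"gripper":100},{"ax":0,"ay":0,"az":0.144,"dx":0,"dy":0,"dz":0,"gripper":100},{"ax":0,"ay":0,"az":0.144,"dx":0,"dy":0,"dz":0,"gripper":100},{"ax":0,"ay":0,"az":0.144,"dx":0,"dy":0,"dz":0,"gripper":100},{"ax":0,"ay":0,"az":0.144,"dx":0,"dy":0,"dz":0,"gripper":100}]'
python3 -m inch '[{"ax":0,"ay":0,"az":0.144,"dx":0,"dy":0,"dz":0,"gripper":100},{"ax":0,"ay":0,"az":0.144,"dx":0,"dy":0,"dz":0,"gripper":100},{"ax":0,"ay":0,"az":0.144,"dx":0,"dy":0,"dz":0,"gripper":100},{"ax":0,"ay":0,"az":0.144,"dx":0,"dy":0,"dz":0,"gripper":100},{"ax":0,"ay":0,"az":0,"dx":0,"dy":0,"dz":0,"gripper":100}]'
python3 -c "
from h import *
to([.36,.3,.30]);to([.526,-.226,.3])"
```

```text
time: 0.95
position: [0.1501, 0.6063, 0.3021]
tool_rot: [0.645, 0.765, -0.001, 0.0]
ft_force: [0.1, 0.3, -0.7]
grip_width: 0.0869
time: 1.45
position: [0.1501, 0.6064, 0.3021]
tool_rot: [0.833, 0.553, -0.0, 0.0]
ft_force: [0.3, -0.0, 0.5]
grip_width: 0.0869
t 1.45 pos [0.1501 0.6064 0.3021] yaw y -22.91 zaxis [-4.e-04 -9.e-04 -1.e+00] tool d [-200.5  312.6    2.3] F [ 0.3 -0.   0.5] w 0.0869
t 1.45 pos [0.1501 0.6064 0.3021] yaw y -22.91 zaxis [-4.e-04 -9.e-04 -1.e+00] tool d [-620.5  670.2    2.7] F [ 0.3 -0.   0.5] w 0.0869
```

```bash
python3 -m inch '[{"ax":0,"ay":0,"az":0,"dx":-25,"dy":39,"dz":0,"gripper":100},{"ax":0,"ay":0,"az":0,"dx":-25,"dy":39,"dz":0,"gripper":100},{"ax":0,"ay":0,"az":0,"dx":-25,"dy":39,"dz":0,"gripper":100},{"ax":0,"ay":0,"az":0,"dx":-25,"dy":39,"dz":0,"gripper":100},{"ax":0,"ay":0,"az":0,"dx":-25,"dy":39,"dz":0,"gripper":100},{"ax":0,"ay":0,"az":0,"dx":-25,"dy":39,"dz":0,"gripper":100},{"ax":0,"ay":0,"az":0,"dx":-25,"dy":39,"dz":0,"gripper":100},{"ax":0,"ay":0,"az":0,"dx":-25,"dy":39,"dz":0,"gripper":100}]'
python3 -m inch '[{"ax":0,"ay":0,"az":0,"dx":-35,"dy":30,"dz":0,"gripper":100},{"ax":0,"ay":0,"az":0,"dx":-35,"dy":30,"dz":0,"gripper":100},{"ax":0,"ay":0,"az":0,"dx":-35,"dy":30,"dz":0,"gripper":100},{"ax":0,"ay":0,"az":0,"dx":-35,"dy":30,"dz":0,"gripper":100},{"ax":0,"ay":0,"az":0,"dx":-35,"dy":30,"dz":0,"gripper":100},{"ax":0,"ay":0,"az":0,"dx":-35,"dy":30,"dz":0,"gripper":100}]'
python3 -m inch '[{"ax":0,"ay":0,"az":0,"dx":-35,"dy":30,"dz":0,"gripper":100},{"ax":0,"ay":0,"az":0,"dx":-35,"dy":30,"dz":0,"gripper":100},{"ax":0,"ay":0,"az":0,"dx":-35,"dy":30,"dz":0,"gripper":100},{"ax":0,"ay":0,"az":0,"dx":-35,"dy":30,"dz":0,"gripper":100},{"ax":0,"ay":0,"az":0,"dx":-35,"dy":30,"dz":0,"gripper":100},{"ax":0,"ay":0,"az":0,"dx":-35,"dy":28,"dz":0,"gripper":100},{"ax":0,"ay":0,"az":0,"dx":0,"dy":0,"dz":0,"gripper":100}]'
python3 - <<'E'
from h import *
from rig import optics
to([.526,-.226,.061])
c=optics.camera("wrist");cv2.imwrite("pics/w1.png",c["img"][:,:,::-1]);np.savez("w1.npz",**c)
E
```

```text
time: 2.25
position: [0.3604, 0.2993, 0.3027]
tool_rot: [0.832, 0.554, 0.0, 0.0]
ft_force: [0.1, 0.5, -0.2]
grip_width: 0.0869
time: 2.85
position: [0.4439, 0.0356, 0.3027]
tool_rot: [0.833, 0.554, 0.0, 0.0]
ft_force: [-0.4, 0.4, 0.1]
grip_width: 0.0871
time: 3.55
position: [0.5275, -0.2313, 0.3021]
tool_rot: [0.834, 0.552, -0.0, 0.002]
ft_force: [-0.4, 0.2, -0.2]
grip_width: 0.0869
t 3.55 pos [ 0.5275 -0.2313  0.3021] yaw y -23.02 zaxis [ 0.0019 -0.0034 -1.    ] tool d [  4.9  -4.2 241.1] F [-0.4  0.2 -0.2] w 0.0869
```

View pics/w1.png

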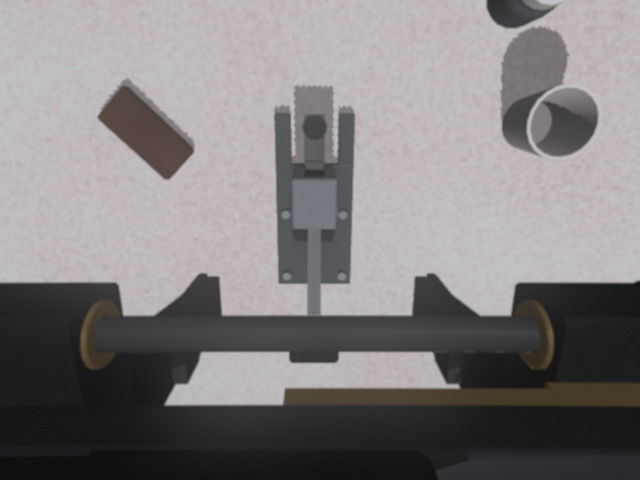

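The wrist view shows the housing top at about (292–337, 178–230), centre (315,204), with the saddle at (315,127) straight above it, so yaw is aligned. Cross-check:

```bash
python3 - <<'E'
from h import *
c=dict(np.load("w1.npz"))
hs=[onz(c,p,.1) for p in((292,179),(336,179),(337,229),(293,229))];h=np.mean(hs,0)
s=onz(c,(314.5,127),.036);print(h,s,np.degrees(np.arctan2(*(s-h)[1::-1])),np.linalg.norm((s-h)[:2]))
to([.526,-.226,.061])
E
```

```text
[ 0.52767612 -0.22922994  0.1       ] [ 0.55512351 -0.16421676  0.036     ] 67.11141007785386 0.07056963353052761
t 3.6 pos [ 0.5262 -0.228   0.3019] yaw y -22.97 zaxis [-2.e-04  0.e+00 -1.e+00] tool d [  1.8  -0.9 240.9] F [-0.1  0.8  0.4] w 0.087
```

```bash
python3 -m inch '[{"ax":0,"ay":0,"az":0,"dx":1,"dy":-1,"dz":40,"gripper":100},{"ax":0,"ay":0,"az":0,"dx":0,"dy":0,"dz":40,"gripper":100},{"ax":0,"ay":0,"az":0,"dx":0,"dy":0,"dz":40,"gripper":100},{"ax":0,"ay":0,"az":0,"dx":0,"dy":0,"dz":40,"gripper":100},{"ax":0,"ay":0,"az":0,"dx":0,"dy":0,"dz":40,"gripper":100},{"ax":0,"ay":0,"az":0,"dx":0,"dy":0,"dz":20,"gripper":100},{"ax":0,"ay":0,"az":0,"dx":0,"dy":0,"dz":20,"gripper":100},{"ax":0,"ay":0,"az":0,"dx":0,"dy":0,"dz":0,"gripper":100}]'
python3 - <<'E'
from h import *
from rig import optics
to([.526,-.226,.061])
for n in("side","wrist"):
    c=optics.camera(n);cv2.imwrite(f"pics/{n}2.png",c["img"][:,:,::-1])
E
```

```text
time: 4.4
position: [0.5231, -0.2212, 0.0602]
tool_rot: [0.833, 0.554, -0.001, -0.003]
ft_force: [-0.9, -0.2, 0.2]
grip_width: 0.0868
t 4.4 pos [ 0.5231 -0.2212  0.0602] yaw y -22.75 zaxis [-0.0058  0.0042 -1.    ] tool d [-3.3  4.5 -0.8] F [-0.9 -0.2  0.2] w 0.0868
```

View pics/wrist2.png

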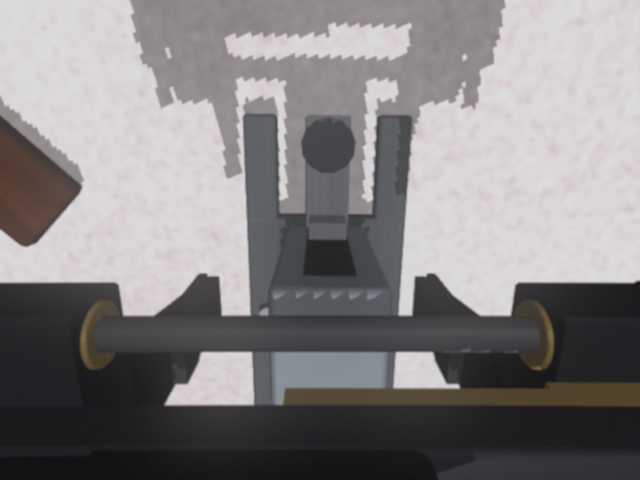

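The jack sits between the fingers, with a bit of arm sway still settling.

```bash
python3 -m inch '[{"ax":0,"ay":0,"az":0,"dx":0,"dy":0,"dz":0,"gripper":100},{"ax":0,"ay":0,"az":0,"dx":0,"dy":0,"dz":0,"gripper":100},{"ax":0,"ay":0,"az":0,"dx":0,"dy":0,"dz":0,"gripper":100}]'
python3 - <<'E'
from h import *
to([.526,-.2265,.061])
E
```

```text
time: 4.8
position: [0.5259, -0.2243, 0.0637]
tool_rot: [0.833, 0.553, 0.0, 0.001]
ft_force: [0.1, 0.1, 0.6]
grip_width: 0.0873
t 4.8 pos [ 0.5259 -0.2243  0.0637] yaw y -22.9 zaxis [ 0.0017 -0.0012 -1.    ] tool d [-2.   0.9  2.7] F [0.1 0.1 0.6] w 0.0873
```

```bash
python3 -m inch '[{"ax":0,"ay":0,"az":0,"dx":-2,"dy":1,"dz":2,"gripper":100},{"ax":0,"ay":0,"az":0,"dx":0,"dy":0,"dz":0,"gripper":40},{"ax":0,"ay":0,"az":0,"dx":0,"dy":0,"dz":0,"gripper":40},{"ax":0,"ay":0,"az":0,"dx":0,"dy":0,"dz":0,"gripper":40},{"ax":0,"ay":0,"az":0,"dx":0,"dy":0,"dz":0,"gripper":40},{"ax":0,"ay":0,"az":0,"dx":0,"dy":0,"dz":0,"gripper":40},{"ax":0,"ay":0,"az":0,"dx":0,"dy":0,"dz":0,"gripper":40}]' 40
python3 - <<'E'
from h import *
to([.526,-.2265,.061])
E
```

```text
time: 5.5
position: [0.5257, -0.2263, 0.0606]
tool_rot: [0.834, 0.552, 0.0, 0.0]
ft_force: [5.0, -0.3, -1.2]
grip_width: 0.0467
t 5.5 pos [ 0.5257 -0.2263  0.0606] yaw y -22.92 zaxis [ 6.e-04 -3.e-04 -1.e+00] tool d [-0.1  0.3 -0.4] F [ 5.  -0.3 -1.2] w 0.0467
```

```bash
python3 -m inch '[{"ax":0,"ay":0,"az":0,"dx":0,"dy":0,"dz":0,"gripper":30},{"ax":0,"ay":0,"az":0,"dx":0,"dy":0,"dz":0,"gripper":30},{"ax":0,"ay":0,"az":0,"dx":0,"dy":0,"dz":0,"gripper":20},{"ax":0,"ay":0,"az":0,"dx":0,"dy":0,"dz":0,"gripper":20},{"ax":0,"ay":0,"az":0,"dx":0,"dy":0,"dz":0,"gripper":20}]' 50
python3 - <<'E'
from h import *
to([.526,-.2265,.061])
E
```

```text
time: 6.0
position: [0.5262, -0.2266, 0.0607]
tool_rot: [0.833, 0.553, 0.0, 0.001]
ft_force: [3.4, -1.5, -3.2]
grip_width: 0.0438
t 6.0 pos [ 0.5262 -0.2266  0.0607] yaw y -22.9 zaxis [ 1.4e-03 -9.0e-04 -1.0e+00] tool d [ 0.1 -0.2 -0.3] F [ 3.4 -1.5 -3.2] w 0.0438
```

```bash
python3 -m inch '[{"ax":0,"ay":0,"az":0,"dx":0,"dy":0,"dz":-8,"gripper":20},{"ax":0,"ay":0,"az":0,"dx":0,"dy":0,"dz":-12,"gripper":20},{"ax":0,"ay":0,"az":0,"dx":0,"dy":0,"dz":0,"gripper":20},{"ax":0,"ay":0,"az":0,"dx":0,"dy":0,"dz":0,"gripper":20},{"ax":0,"ay":0,"az":0,"dx":0,"dy":0,"dz":0,"gripper":20}]'
python3 - <<'E'
from h import *
from rig import optics
to([.557,-.049,.081])
c=optics.camera("side");a=cv2.resize(c["img"][230:400,300:500,::-1],None,fx=3.5,fy=3.5);cv2.imwrite(f"pics/s3.png",a)
E
```

```text
time: 6.5
position: [0.5248, -0.2258, 0.0802]
tool_rot: [0.834, 0.553, -0.0, -0.001]
ft_force: [-0.5, -0.2, -9.9]
grip_width: 0.0436
t 6.5 pos [ 0.5248 -0.2258  0.0802] yaw y -22.92 zaxis [-1.4e-03  9.0e-04 -1.0e+00] tool d [175.4 -39.2  -0.7] F [-0.5 -0.2 -9.9] w 0.0436
```

View pics/s3.png

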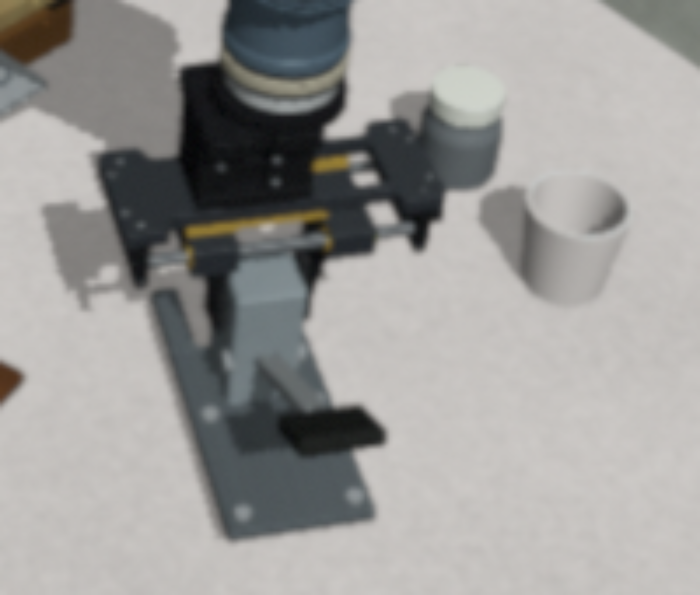

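```bash
python3 -m inch '[{"ax":0,"ay":0,"az":0,"dx":12,"dy":-3,"dz":0,"gripper":20},{"ax":0,"ay":0,"az":0,"dx":24,"dy":-6,"dz":0,"gripper":20},{"ax":0,"ay":0,"az":0,"dx":25,"dy":-6,"dz":0,"gripper":20},{"ax":0,"ay":0,"az":0,"dx":25,"dy":-6,"dz":0,"gripper":20},{"ax":0,"ay":0,"az":0,"dx":25,"dy":-6,"dz":0,"gripper":20},{"ax":0,"ay":0,"az":0,"dx":24,"dy":-6,"dz":0,"gripper":20},{"ax":0,"ay":0,"az":0,"dx":12,"dy":-3,"dz":0,"gripper":20},{"ax":0,"ay":0,"az":0,"dx":0,"dy":0,"dz":0,"gripper":20}]'
python3 -m inch '[{"ax":0,"ay":0,"az":-0.05,"dx":0,"dy":0,"dz":0,"gripper":20},{"ax":0,"ay":0,"az":-0.09,"dx":0,"dy":0,"dz":0,"gripper":20},{"ax":0,"ay":0,"az":-0.1,"dx":0,"dy":0,"dz":0,"gripper":20},{"ax":0,"ay":0,"az":-0.1,"dx":0,"dy":0,"dz":0,"gripper":20},{"ax":0,"ay":0,"az":-0.1,"dx":0,"dy":0,"dz":0,"gripper":20},{"ax":0,"ay":0,"az":-0.09,"dx":0,"dy":0,"dz":0,"gripper":20},{"ax":0,"ay":0,"az":-0.057,"dx":0,"dy":0,"dz":0,"gripper":20},{"ax":0,"ay":0,"az":0,"dx":0,"dy":0,"dz":0,"gripper":20}]'
python3 -m inch '[{"ax":0,"ay":0,"az":0,"dx":0,"dy":0,"dz":0,"gripper":20},{"ax":0,"ay":0,"az":0,"dx":0,"dy":0,"dz":0,"gripper":20}]'
python3 - <<'E'
from h import *
from rig import optics
to([.544,.0202,.081])
c=optics.camera("top");cv2.imwrite("pics/t4.png",c["img"][:,:,::-1]);np.savez("t4.npz",**c)
a=cv2.resize(c["img"][200:330,270:470,::-1],None,fx=4,fy=4,interpolation=cv2.INTER_CUBIC);cv2.imwrite("pics/t4c.png",cv2.convertScaleAbs(a,alpha=1.7))
E
```

```text
time: 7.35
position: [0.5491, -0.0743, 0.0803]
tool_rot: [0.833, 0.554, -0.0, -0.001]
ft_force: [0.2, -1.0, -9.8]
grip_width: 0.0435
time: 8.15
position: [0.5495, -0.0778, 0.0805]
tool_rot: [0.638, 0.77, -0.0, 0.0]
ft_force: [0.2, -0.3, -10.0]
grip_width: 0.0437
time: 8.35
position: [0.5495, -0.0772, 0.0805]
tool_rot: [0.638, 0.77, -0.0, -0.0]
ft_force: [-0.1, 0.8, -10.3]
grip_width: 0.0435
t 8.35 pos [ 0.5495 -0.0772  0.0805] yaw y 10.64 zaxis [-2.e-04 -1.e-04 -1.e+00] tool d [96.7 12.6 -0.5] F [ -0.1   0.8 -10.3] w 0.0435
```

View pics/t4c.png

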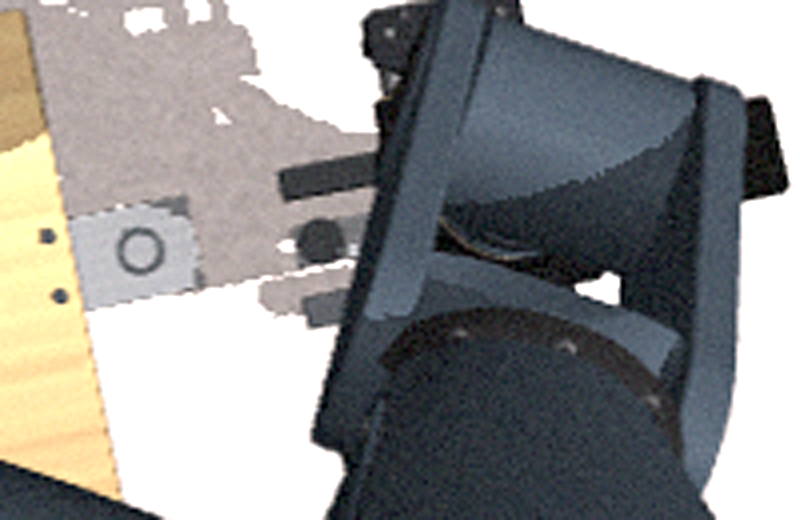

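The ring is clear at crop (141,250) and the saddle disc at (321,240). Both are now at nearly the same height, so I'll measure the offset between them directly.

```bash
python3 - <<'E'
from h import *
c=dict(np.load("t4.npz"));g=cv2.cvtColor(c["img"],cv2.COLOR_RGB2GRAY)
def blob(cx,cy,r,th):
    m=np.zeros_like(g);x0,y0=cx-r,cy-r
    s=(g[y0:cy+r+1,x0:cx+r+1]<th).astype(np.uint8)
    n,l,st,ce=cv2.connectedComponentsWithStats(s)
    k=1+np.argmax(st[1:,4]); cs,_=cv2.findContours((l==k).astype(np.uint8),cv2.RETR_EXTERNAL,cv2.CHAIN_APPROX_NONE)
    b=cv2.boundingRect(cs[0]);e=cv2.minEnclosingCircle(cs[0])
    return st[k],ce[k]+[x0,y0],np.array(e[0])+[x0,y0],e[1]
print(g[262,298:313],g[260,343:360])
for th in(75,85,95):
  print("ring",th,blob(305,262,8,th))
for th in(28,34,40):
  print("sad",th,blob(350,259,8,th))
rg=onz(c,(304.9,262.1),.058);sd=onz(c,(349.9,259.6),.0565)
o,M=state();print(rg,sd,M.T@(rg-sd)*1000)
E
```

```text
[110  81  70 102 112 112 110 110 112 110 108  78  61  98 114] [127  45  31  32  39  36  35  45  39  37  39  34  34  63  77  68  73]
ring 75 (array([ 3,  3, 11, 12, 45], dtype=int32), array([305.22222222, 262.51111111]), array([304.70512819, 262.42307663]), 5.888750076293945)
ring 85 (array([ 2,  3, 12, 12, 61], dtype=int32), array([304.6557377 , 262.36065574]), array([304.58433723, 262.03012085]), 6.176635265350342)
ring 95 (array([ 2,  3, 12, 12, 66], dtype=int32), array([304.34848485, 262.28787879]), array([304.58433723, 262.03012085]), 6.176635265350342)
sad 28 (array([11, 12,  1,  2,  2], dtype=int32), array([353. , 263.5]), array([353. , 263.5]), 0.5001000165939331)
sad 34 (array([ 3,  5,  4,  8, 12], dtype=int32), array([346.16666667, 259.91666667]), array([347.5, 259.5]), 3.5356338024139404)
sad 40 (array([ 2,  4, 12, 11, 84], dtype=int32), array([349.86904762, 259.97619048]), array([349.64285707, 260.35714245]), 5.679457664489746)
[0.53187941 0.08884162 0.058     ] [ 0.53652823 -0.00773297  0.0565    ] [95.76728252 13.2993438  -1.50587174]
```

```bash
python3 -m inch '[{"ax":0,"ay":0,"az":0,"dx":0,"dy":5,"dz":5,"gripper":20},{"ax":0,"ay":0,"az":0,"dx":0,"dy":5,"dz":5,"gripper":20},{"ax":0,"ay":0,"az":0,"dx":0,"dy":3,"dz":4,"gripper":20},{"ax":0,"ay":0,"az":0,"dx":0,"dy":0,"dz":0,"gripper":20},{"ax":0,"ay":0,"az":0,"dx":0,"dy":0,"dz":0,"gripper":20},{"ax":0,"ay":0,"az":0,"dx":0,"dy":0,"dz":0,"gripper":20}]'
python3 - <<'E'
from h import *
to([.544,.0202,.067])
E
```

```text
time: 9.0
position: [0.5621, -0.0743, 0.0665]
tool_rot: [0.638, 0.77, -0.0, -0.0]
ft_force: [-0.1, 0.5, -10.1]
grip_width: 0.0436
t 9.0 pos [ 0.5621 -0.0743  0.0665] yaw y 10.72 zaxis [-5.e-04  1.e-04 -1.e+00] tool d [96.2 -0.2 -0.5] F [ -0.1   0.5 -10.1] w 0.0436
```

```bash
python3 -m inch '[{"ax":0,"ay":0,"az":0,"dx":8,"dy":0,"dz":0,"gripper":20},{"ax":0,"ay":0,"az":0,"dx":14,"dy":0,"dz":0,"gripper":20},{"ax":0,"ay":0,"az":0,"dx":16,"dy":0,"dz":0,"gripper":20},{"ax":0,"ay":0,"az":0,"dx":16,"dy":0,"dz":0,"gripper":20},{"ax":0,"ay":0,"az":0,"dx":16,"dy":0,"dz":0,"gripper":20},{"ax":0,"ay":0,"az":0,"dx":14,"dy":0,"dz":0,"gripper":20},{"ax":0,"ay":0,"az":0,"dx":8,"dy":0,"dz":0,"gripper":20},{"ax":0,"ay":0,"az":0,"dx":4,"dy":0,"dz":0,"gripper":20}]'
python3 -m inch '[{"ax":0,"ay":0,"az":0,"dx":0,"dy":0,"dz":0,"gripper":20},{"ax":0,"ay":0,"az":0,"dx":0,"dy":0,"dz":0,"gripper":20},{"ax":0,"ay":0,"az":0,"dx":0,"dy":0,"dz":0,"gripper":20}]'
python3 - <<'E'
from h import *
from rig import optics
to([.544,.0202,.0605])
for n in("wrist","side"):
    c=optics.camera(n);cv2.imwrite(f"pics/{n}5.png",c["img"][:,:,::-1]);np.savez(f"{n}5.npz",**c)
E
```

```text
time: 9.8
position: [0.5442, 0.0212, 0.0666]
tool_rot: [0.637, 0.771, -0.0, -0.0]
ft_force: [0.3, 0.3, -10.4]
grip_width: 0.0437
time: 10.1
position: [0.545, 0.0192, 0.0666]
tool_rot: [0.638, 0.77, 0.0, 0.0]
ft_force: [-0.9, -0.4, -10.5]
grip_width: 0.0438
t 10.1 pos [0.545  0.0192 0.0666] yaw y 10.67 zaxis [ 6.e-04 -3.e-04 -1.e+00] tool d [ 1.1 -0.8  6.1] F [ -0.9  -0.4 -10.5] w 0.0438
```

View pics/wrist5.png

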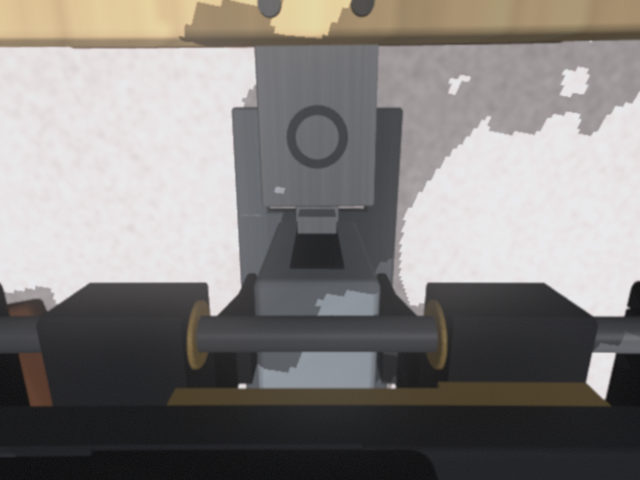

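View pics/side5.png

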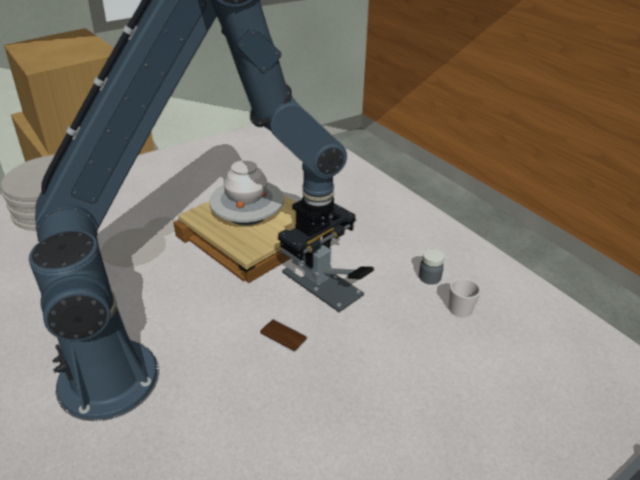

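Feet (233–402) and tongue (257–377) are both centred on column 317, so lateral position and yaw are good. Next I'll check fore–aft from the foot tips (row 107) against the ring (row 137).

```bash
python3 - <<'E'
from h import *
c=dict(np.load("wrist5.npz"));o,M=state()
P=o["position"]
rel=lambda p,z:(M.T@(onz(c,p,z)-P)*1000).round(1)
print("ring",rel((317.3,136.5),.058)); print("tongue end",rel((265,207),.058),rel((375,205.5),.058))
print("feet tips",rel((234,108),.0162),rel((401,108.5),.0162),"board edge",rel((80,47),.076),rel((560,42),.076))
E
```

```text
ring [69.3  1.1  8.6]
tongue end [ 38.8 -22.2   8.6] [39.5 26.9  8.6]
feet tips [ 82.5 -42.1  50.3] [82.4 44.6 50.4] board edge [100.3 -83.7  -9.5] [102.2  87.3  -9.4]
```

```bash
python3 -m inch '[{"ax":0,"ay":0,"az":0,"dx":1.5,"dy":0,"dz":2,"gripper":20},{"ax":0,"ay":0,"az":0,"dx":0,"dy":0,"dz":2,"gripper":20},{"ax":0,"ay":0,"az":0,"dx":0,"dy":0,"dz":1,"gripper":20},{"ax":0,"ay":0,"az":0,"dx":0,"dy":0,"dz":1,"gripper":20},{"ax":0,"ay":0,"az":0,"dx":0,"dy":0,"dz":0,"gripper":20},{"ax":0,"ay":0,"az":0,"dx":0,"dy":0,"dz":0,"gripper":20}]'
python3 - <<'E'
from h import *
to([.544,.0202,.0605])
E
```

```text
time: 10.8
position: [0.5441, 0.0214, 0.0607]
tool_rot: [0.638, 0.77, -0.0, -0.0]
ft_force: [-0.9, -0.6, -6.9]
grip_width: 0.0437
t 10.8 pos [0.5441 0.0214 0.0607] yaw y 10.71 zaxis [-1.e-04 -1.e-04 -1.e+00] tool d [-1.2 -0.4  0.2] F [-0.9 -0.6 -6.9] w 0.0437
```

```bash
python3 -m inch '[{"ax":0,"ay":0,"az":0,"dx":0,"dy":0,"dz":0.6,"gripper":20},{"ax":0,"ay":0,"az":0,"dx":0,"dy":0,"dz":0,"gripper":20},{"ax":0,"ay":0,"az":0,"dx":0,"dy":0,"dz":0,"gripper":20}]'
python3 - <<'E'
from h import *
from rig import optics
to([.544,.0202,.0605])
c=optics.camera("wrist");cv2.imwrite("pics/w6.png",c["img"][:,:,::-1]);np.savez("w6.npz",**c)
E
```

```text
time: 11.1
position: [0.5441, 0.0214, 0.0606]
tool_rot: [0.638, 0.77, 0.0, 0.0]
ft_force: [-3.1, 0.9, 1.7]
grip_width: 0.0436
t 11.1 pos [0.5441 0.0214 0.0606] yaw y 10.72 zaxis [ 1.e-04 -1.e-04 -1.e+00] tool d [-1.2 -0.3  0.1] F [-3.1  0.9  1.7] w 0.0436
```

View pics/w6.png

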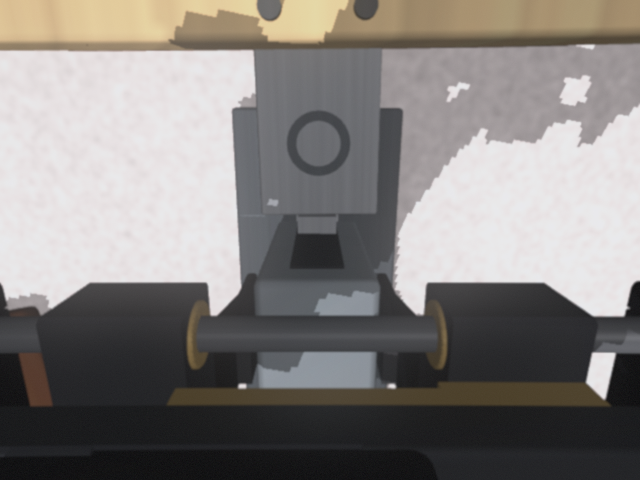

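The jack is on the bench, since the weight has gone off the wrist. The ring is at (318.5,142.5) and the foot tips are at row 108.

```bash
python3 - <<'E'
from h import *
c=dict(np.load("w6.npz"));o,M=state()
P=o["position"]
rel=lambda p,z:(M.T@(onz(c,p,z)-P)*1000).round(1)
print("ring",rel((318.5,142.5),.058)); print("tongue end",rel((262,213),.058),rel((377,212.5),.058))
print("feet tips",rel((234,108),.010),rel((401.5,108.5),.010))
E
```

```text
ring [67.2  1.4  2.6]
tongue end [ 37.4 -22.9   2.6] [37.7 26.8  2.6]
feet tips [ 82.6 -42.3  50.6] [82.5 44.7 50.6]
```

Foot tips to ring measure 15.3 mm against the 15 mm wanted, with lateral error under 1 mm. I'll release.

```bash
python3 -m inch '[{"ax":0,"ay":0,"az":0,"dx":0,"dy":0,"dz":-0.3,"gripper":48},{"ax":0,"ay":0,"az":0,"dx":0,"dy":0,"dz":0,"gripper":55},{"ax":0,"ay":0,"az":0,"dx":0,"dy":0,"dz":0,"gripper":75},{"ax":0,"ay":0,"az":0,"dx":0,"dy":0,"dz":0,"gripper":75},{"ax":0,"ay":0,"az":0,"dx":0,"dy":0,"dz":0,"gripper":75}]'
python3 -m inch '[{"ax":0,"ay":0,"az":0,"dx":0,"dy":0,"dz":-10,"gripper":75},{"ax":0,"ay":0,"az":0,"dx":0,"dy":0,"dz":-20,"gripper":75},{"ax":0,"ay":0,"az":0,"dx":0,"dy":0,"dz":-40,"gripper":75},{"ax":0,"ay":0,"az":0,"dx":0,"dy":0,"dz":-40,"gripper":75},{"ax":0,"ay":0,"az":0,"dx":0,"dy":0,"dz":-30,"gripper":75},{"ax":0,"ay":0,"az":0,"dx":0,"dy":0,"dz":0,"gripper":0},{"ax":0,"ay":0,"az":0,"dx":0,"dy":0,"dz":0,"gripper":0},{"ax":0,"ay":0,"az":0,"dx":0,"dy":0,"dz":0,"gripper":0}]' 20
python3 - <<'E'
from h import *
from rig import optics
to([.544,.0202,.2])
c=optics.camera("wrist");cv2.imwrite("pics/w7.png",c["img"][:,:,::-1]);np.savez("w7.npz",**c)
E
```

```text
time: 11.65
position: [0.5453, 0.0212, 0.0605]
tool_rot: [0.638, 0.77, 0.001, 0.001]
ft_force: [-0.0, 0.8, -0.4]
grip_width: 0.0621
time: 12.45
position: [0.5432, 0.0215, 0.1994]
tool_rot: [0.638, 0.77, -0.001, -0.001]
ft_force: [-0.3, -0.1, 0.4]
grip_width: 0.0489
t 12.45 pos [0.5432 0.0215 0.1994] yaw y 10.71 zaxis [-2.1e-03  4.0e-04 -1.0e+00] tool d [-1.5  0.5 -0.6] F [-0.3 -0.1  0.4] w 0.0489
```

View pics/w7.png

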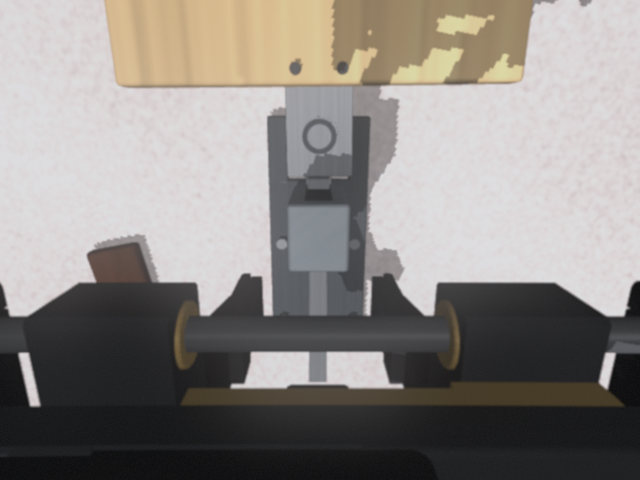

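```bash
python3 - <<'E'
from h import *
c=dict(np.load("w7.npz"));o,M=state()
f=lambda p,z:onz(c,p,z)
h=np.mean([f(p,.1) for p in((288,206),(349,206),(350,271),(289,271))],0)
r=f((319.3,136.5),.058);ft=(f((268.5,117),.01)+f((369.5,117),.01))/2
X=M[:,0];Y=M[:,1]
print("house",h,"ring",r,"feet",ft); 
for n,v in(("ring-house",r-h),("feet-ring",ft-r)):print(n,(v@X*1000).round(1),(v@Y*1000).round(1))
to([.544-.127*-.1855, .0214-.127*.983,.2])
E
```

```text
house [0.54584856 0.01960464 0.1       ] ring [0.53322027 0.08712656 0.058     ] feet [0.53028959 0.10198259 0.01      ]
ring-house 68.7 0.3
feet-ring 15.1 0.0
t 12.5 pos [0.5431 0.0216 0.199 ] yaw y 10.72 zaxis [-2.9e-03  5.0e-04 -1.0e+00] tool d [-127.4    0.8   -1.1] F [ 0.2 -0.4  0.7] w 0.0451
```

Saddle centring is within about 1 mm on both checks. I'll move behind and above the pad with the fingers shut.

```bash
python3 -m inch '[{"ax":0,"ay":0,"az":0,"dx":-15,"dy":0,"dz":0,"gripper":0},{"ax":0,"ay":0,"az":0,"dx":-30,"dy":0,"dz":0,"gripper":0},{"ax":0,"ay":0,"az":0,"dx":-35,"dy":0,"dz":0,"gripper":0},{"ax":0,"ay":0,"az":0,"dx":-30,"dy":0,"dz":0,"gripper":0},{"ax":0,"ay":0,"az":0,"dx":-18,"dy":0,"dz":20,"gripper":0},{"ax":0,"ay":0,"az":0,"dx":0,"dy":0,"dz":20,"gripper":0},{"ax":0,"ay":0,"az":0,"dx":0,"dy":0,"dz":20,"gripper":0},{"ax":0,"ay":0,"az":0,"dx":0,"dy":0,"dz":0,"gripper":0}]'
python3 -m inch '[{"ax":0,"ay":0,"az":0,"dx":0,"dy":0,"dz":0,"gripper":0},{"ax":0,"ay":0,"az":0,"dx":0,"dy":0,"dz":0,"gripper":0}]'
python3 - <<'E'
from h import *
from rig import optics
to([.5441-.130*-.1855, .0214-.130*.983,.12])
for n in("side","wrist"):
    c=optics.camera(n);np.savez(f"{n}8.npz",**c)
    a=c["img"][:,:,::-1]
    if n=="side":a=cv2.resize(a[150:330,180:420],None,fx=3.2,fy=3.2,interpolation=cv2.INTER_CUBIC)
    cv2.imwrite(f"pics/{n}8.png",a)
E
```

```text
time: 13.3
position: [0.5655, -0.1048, 0.1366]
tool_rot: [0.638, 0.77, -0.001, -0.004]
ft_force: [-0.2, -0.1, 0.3]
grip_width: 0.0004
time: 13.5
position: [0.5687, -0.1049, 0.1409]
tool_rot: [0.638, 0.77, 0.0, 0.001]
ft_force: [0.1, 0.3, -0.7]
grip_width: 0.0003
t 13.5 pos [ 0.5687 -0.1049  0.1409] yaw y 10.72 zaxis [ 1.2e-03 -6.0e-04 -1.0e+00] tool d [-1.4 -0.8 20.9] F [ 0.1  0.3 -0.7] w 0.0003
```

View pics/side8.png

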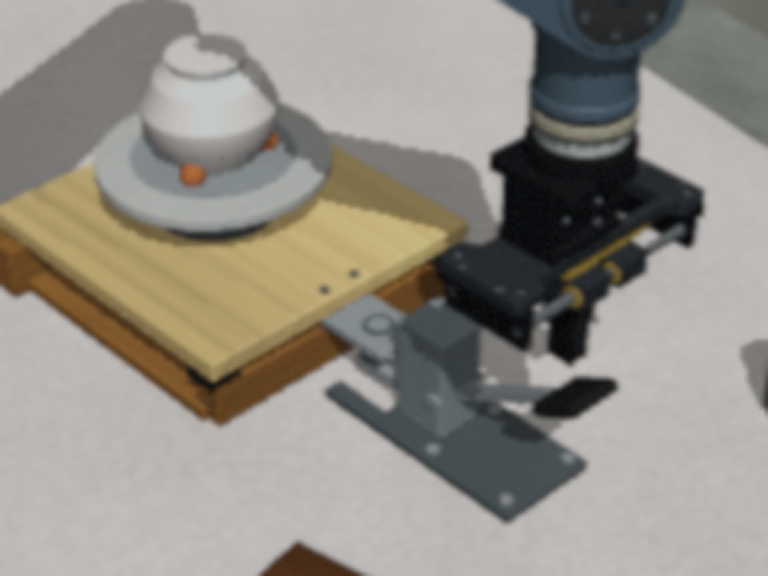

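View pics/wrist8.png

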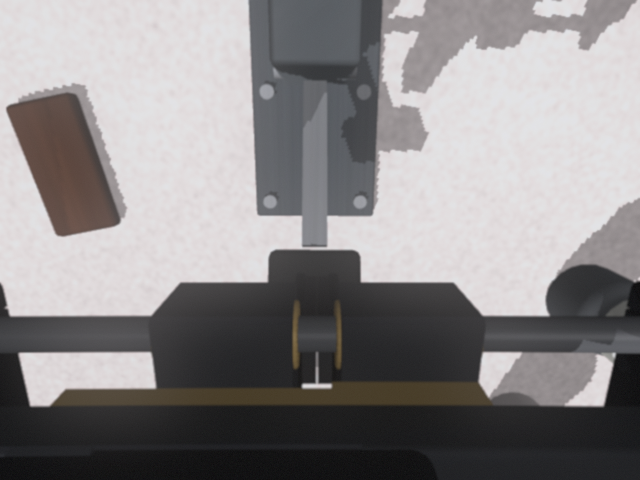

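```bash
python3 -m inch '[{"ax":0,"ay":0,"az":0,"dx":0,"dy":-0.5,"dz":10,"gripper":0},{"ax":0,"ay":0,"az":0,"dx":0,"dy":0,"dz":10,"gripper":0},{"ax":0,"ay":0,"az":0,"dx":-2,"dy":0,"dz":5,"gripper":0},{"ax":0,"ay":0,"az":0,"dx":-2,"dy":0,"dz":5,"gripper":0},{"ax":0,"ay":0,"az":0,"dx":-2,"dy":0,"dz":5,"gripper":0},{"ax":0,"ay":0,"az":0,"dx":-2,"dy":0,"dz":5,"gripper":0},{"ax":0,"ay":0,"az":0,"dx":0,"dy":0,"dz":0,"gripper":0}]'
python3 - <<'E'
from h import *
from rig import optics
to([.5441-.147*-.1855, .0214-.147*.983,.051])
for n in("side",):
    c=optics.camera(n)
    a=c["img"][:,:,::-1]
    if n=="side":a=cv2.resize(a[150:330,180:420],None,fx=3.2,fy=3.2,interpolation=cv2.INTER_CUBIC)
    cv2.imwrite(f"pics/{n}9.png",a)
E
```

```text
time: 14.3
position: [0.569, -0.1128, 0.0996]
tool_rot: [0.638, 0.77, -0.0, -0.0]
ft_force: [-0.3, -1.1, 3.3]
grip_width: 0.0004
t 14.3 pos [ 0.569  -0.1128  0.0996] yaw y 10.69 zaxis [-4.e-04  0.e+00 -1.e+00] tool d [-10.6   0.4  48.6] F [-0.3 -1.1  3.3] w 0.0004
```

View pics/side9.png

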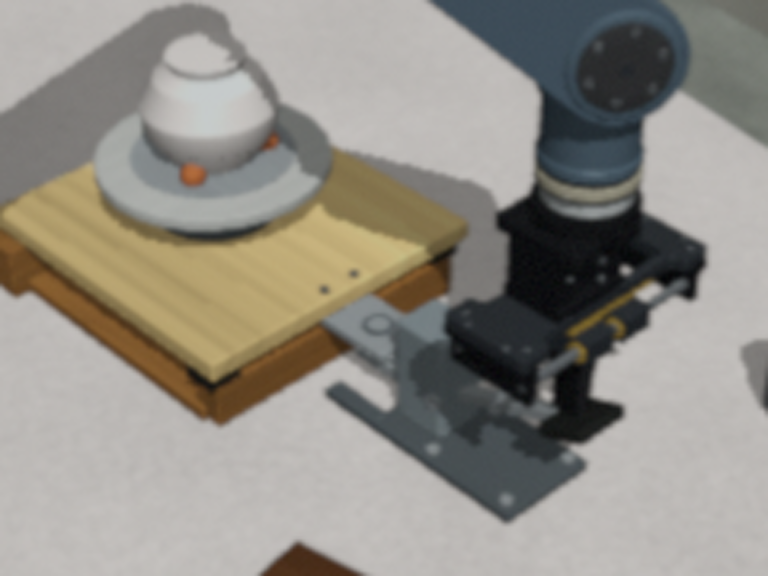

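The finger is on the pad with 3 N and the jack hasn't moved. I'll keep pushing along the arc.

```bash
python3 -m inch '[{"ax":0,"ay":0,"az":0,"dx":-2,"dy":0,"dz":5,"gripper":0},{"ax":0,"ay":0,"az":0,"dx":-2,"dy":0,"dz":5,"gripper":0},{"ax":0,"ay":0,"az":0,"dx":-2,"dy":0,"dz":5,"gripper":0},{"ax":0,"ay":0,"az":0,"dx":-1.5,"dy":0,"dz":5,"gripper":0},{"ax":0,"ay":0,"az":0,"dx":0,"dy":0,"dz":0,"gripper":0}]'
python3 -m inch '[{"ax":0,"ay":0,"az":0,"dx":-1,"dy":0,"dz":5,"gripper":0},{"ax":0,"ay":0,"az":0,"dx":-1,"dy":0,"dz":5,"gripper":0},{"ax":0,"ay":0,"az":0,"dx":-1,"dy":0,"dz":5,"gripper":0},{"ax":0,"ay":0,"az":0,"dx":0,"dy":0,"dz":5,"gripper":0},{"ax":0,"ay":0,"az":0,"dx":0,"dy":0,"dz":3,"gripper":0},{"ax":0,"ay":0,"az":0,"dx":0,"dy":0,"dz":0,"gripper":0},{"ax":0,"ay":0,"az":0,"dx":0,"dy":0,"dz":0,"gripper":0}]'
python3 - <<'E'
from h import *
from rig import optics
to([.5441-.147*-.1855, .0214-.147*.983,.051])
for n in("side",):
    c=optics.camera(n)
    a=c["img"][:,:,::-1]
    if n=="side":a=cv2.resize(a[150:330,180:420],None,fx=3.2,fy=3.2,interpolation=cv2.INTER_CUBIC)
    cv2.imwrite(f"pics/{n}10.png",a)
E
```

```text
time: 14.85
position: [0.5704, -0.1195, 0.08]
tool_rot: [0.638, 0.77, 0.0, -0.0]
ft_force: [-1.9, 0.4, 6.6]
grip_width: 0.0006
time: 15.55
position: [0.5711, -0.1233, 0.0576]
tool_rot: [0.638, 0.77, -0.0, 0.0]
ft_force: [-3.0, -1.3, 7.2]
grip_width: 0.0001
t 15.55 pos [ 0.5711 -0.1233  0.0576] yaw y 10.73 zaxis [ 4.e-04 -1.e-03 -1.e+00] tool d [0.1 0.3 6.6] F [-3.  -1.3  7.2] w 0.0001
```

View pics/side10.png

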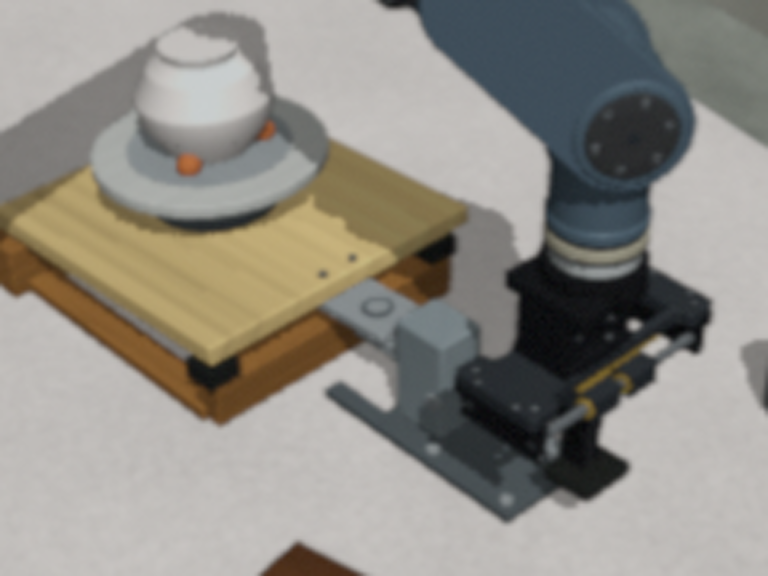

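The board is rising, with 7 N at z 57.6 mm. I'll go on to the stop in small steps.

```bash
python3 -m inch '[{"ax":0,"ay":0,"az":0,"dx":0,"dy":0,"dz":2,"gripper":0},{"ax":0,"ay":0,"az":0,"dx":0,"dy":0,"dz":2,"gripper":0},{"ax":0,"ay":0,"az":0,"dx":0,"dy":0,"dz":1,"gripper":0},{"ax":0,"ay":0,"az":0,"dx":0,"dy":0,"dz":0,"gripper":0}]'
python3 -m inch '[{"ax":0,"ay":0,"az":0,"dx":0,"dy":0,"dz":1,"gripper":0},{"ax":0,"ay":0,"az":0,"dx":0,"dy":0,"dz":0,"gripper":0}]'
python3 -m inch '[{"ax":0,"ay":0,"az":0,"dx":0,"dy":0,"dz":0.5,"gripper":0},{"ax":0,"ay":0,"az":0,"dx":0,"dy":0,"dz":0,"gripper":0}]'
```

```text
time: 16.0
position: [0.5712, -0.1236, 0.0527]
tool_rot: [0.638, 0.77, -0.0, 0.001]
ft_force: [-3.2, -2.1, 7.5]
grip_width: 0.0004
time: 16.2
position: [0.5712, -0.1237, 0.0518]
tool_rot: [0.638, 0.77, -0.0, 0.001]
ft_force: [-3.5, -2.5, 8.2]
grip_width: 0.0004
time: 16.4
position: [0.5712, -0.1237, 0.0514]
tool_rot: [0.638, 0.77, -0.0, 0.001]
ft_force: [-3.4, -2.5, 8.2]
grip_width: 0.0004
```

```bash
python3 -m inch '[{"ax":0,"ay":0,"az":0,"dx":0,"dy":0,"dz":0.5,"gripper":0},{"ax":0,"ay":0,"az":0,"dx":0,"dy":0,"dz":0,"gripper":0}]'
python3 -m inch '[{"ax":0,"ay":0,"az":0,"dx":0,"dy":0,"dz":0.5,"gripper":0},{"ax":0,"ay":0,"az":0,"dx":0,"dy":0,"dz":0,"gripper":0}]'
python3 -m inch '[{"ax":0,"ay":0,"az":0,"dx":0,"dy":0,"dz":0.5,"gripper":0},{"ax":0,"ay":0,"az":0,"dx":0,"dy":0,"dz":0,"gripper":0}]'
```

```text
time: 16.6
position: [0.5712, -0.1237, 0.0512]
tool_rot: [0.638, 0.77, -0.0, 0.001]
ft_force: [-2.9, -2.5, 11.1]
grip_width: 0.0004
time: 16.8
position: [0.5712, -0.1237, 0.0511]
tool_rot: [0.638, 0.77, -0.0, 0.001]
ft_force: [-4.8, -1.9, 12.6]
grip_width: 0.0004
time: 17.0
position: [0.5712, -0.1237, 0.0509]
tool_rot: [0.638, 0.77, -0.0, 0.001]
ft_force: [-4.5, -1.3, 13.7]
grip_width: 0.0007
```

```bash
python3 -m inch '[{"ax":0,"ay":0,"az":0,"dx":0,"dy":0,"dz":0.8,"gripper":0},{"ax":0,"ay":0,"az":0,"dx":0,"dy":0,"dz":0,"gripper":0},{"ax":0,"ay":0,"az":0,"dx":0,"dy":0,"dz":0,"gripper":0}]'
python3 - <<'E'
from h import *
from rig import optics
to([.5441-.147*-.1855, .0214-.147*.983,.051])
for n in("side","top"):
    c=optics.camera(n);np.savez(f"{n}11.npz",**c)
    a=c["img"][:,:,::-1]
    if n=="side":a=cv2.resize(a[150:330,180:420],None,fx=3.2,fy=3.2,interpolation=cv2.INTER_CUBIC)
    cv2.imwrite(f"pics/{n}11.png",a)
E
```

```text
time: 17.3
position: [0.5712, -0.1237, 0.0507]
tool_rot: [0.638, 0.77, -0.0, 0.001]
ft_force: [-5.8, -0.3, 18.6]
grip_width: 0.0005
t 17.3 pos [ 0.5712 -0.1237  0.0507] yaw y 10.76 zaxis [ 0.0011 -0.002  -1.    ] tool d [ 0.6  0.3 -0.3] F [-5.8 -0.3 18.6] w 0.0005
```

View pics/side11.png

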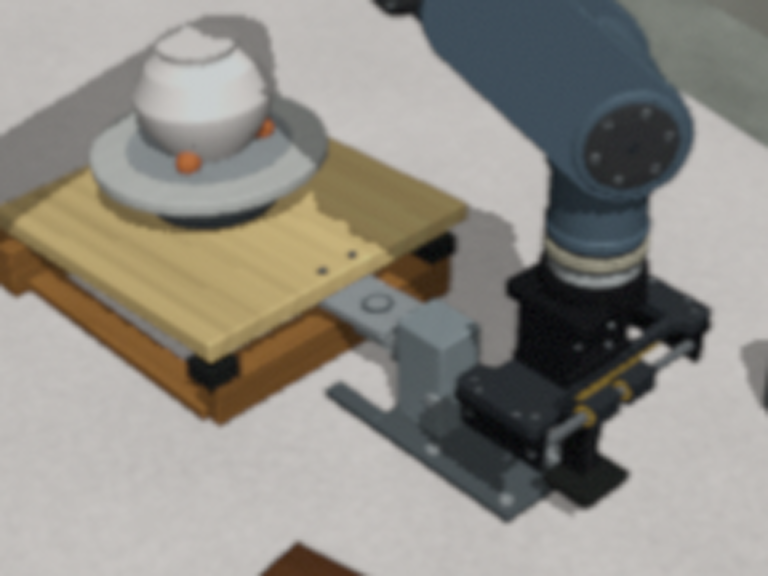

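View pics/top11.png

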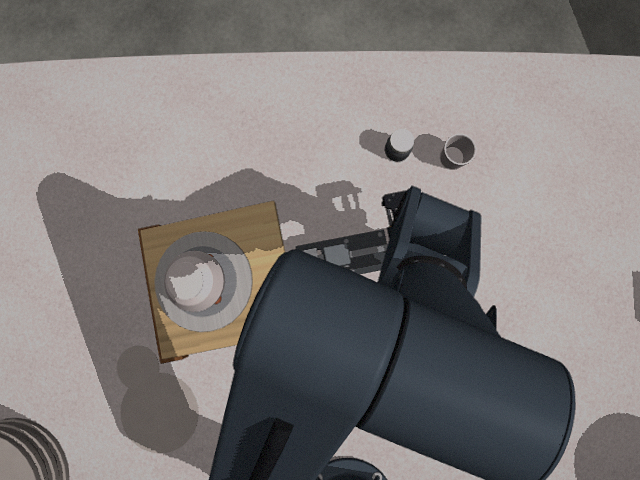

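The handle is at its stop at z 50.7 mm with 18.6 N. The board is up and the jack is flat. I'll let it come all the way up, following the arc.

```bash
python3 -m inch '[{"ax":0,"ay":0,"az":0,"dx":0,"dy":0,"dz":-3,"gripper":0},{"ax":0,"ay":0,"az":0,"dx":0,"dy":0,"dz":-5,"gripper":0},{"ax":0,"ay":0,"az":0,"dx":0.5,"dy":0,"dz":-7,"gripper":0},{"ax":0,"ay":0,"az":0,"dx":1.5,"dy":0,"dz":-7,"gripper":0},{"ax":0,"ay":0,"az":0,"dx":2,"dy":0,"dz":-7,"gripper":0},{"ax":0,"ay":0,"az":0,"dx":3,"dy":0,"dz":-8,"gripper":0},{"ax":0,"ay":0,"az":0,"dx":3,"dy":0,"dz":-8,"gripper":0},{"ax":0,"ay":0,"az":0,"dx":3,"dy":0,"dz":-8,"gripper":0}]'
python3 -m inch '[{"ax":0,"ay":0,"az":0,"dx":3,"dy":0,"dz":-8,"gripper":0},{"ax":0,"ay":0,"az":0,"dx":2,"dy":0,"dz":-10,"gripper":0},{"ax":0,"ay":0,"az":0,"dx":0,"dy":0,"dz":-15,"gripper":0},{"ax":0,"ay":0,"az":0,"dx":0,"dy":0,"dz":-8,"gripper":0},{"ax":0,"ay":0,"az":0,"dx":0,"dy":0,"dz":0,"gripper":0},{"ax":0,"ay":0,"az":0,"dx":0,"dy":0,"dz":0,"gripper":0},{"ax":0,"ay":0,"az":0,"dx":0,"dy":0,"dz":0,"gripper":0}]'
python3 - <<'E'
from h import *
from rig import optics
to([.5441-.130*-.1855, .0214-.130*.983,.14])
for n in("side","wrist"):
    c=optics.camera(n);np.savez(f"{n}12.npz",**c)
    a=c["img"][:,:,::-1]
    if n=="side":a=cv2.resize(a[150:330,180:420],None,fx=3.2,fy=3.2,interpolation=cv2.INTER_CUBIC)
    cv2.imwrite(f"pics/{n}12.png",a)
E
```

```text
time: 18.2
position: [0.5692, -0.11, 0.1018]
tool_rot: [0.638, 0.77, 0.0, 0.001]
ft_force: [0.3, 0.3, 1.7]
grip_width: 0.0004
time: 18.9
position: [0.5671, -0.1048, 0.1418]
tool_rot: [0.638, 0.77, -0.0, -0.001]
ft_force: [-0.4, -0.3, -0.8]
grip_width: 0.0008
t 18.9 pos [ 0.5671 -0.1048  0.1418] yaw y 10.71 zaxis [-1.4e-03  5.0e-04 -1.0e+00] tool d [-1.8  0.8  1.8] F [-0.4 -0.3 -0.8] w 0.0008
```

View pics/side12.png

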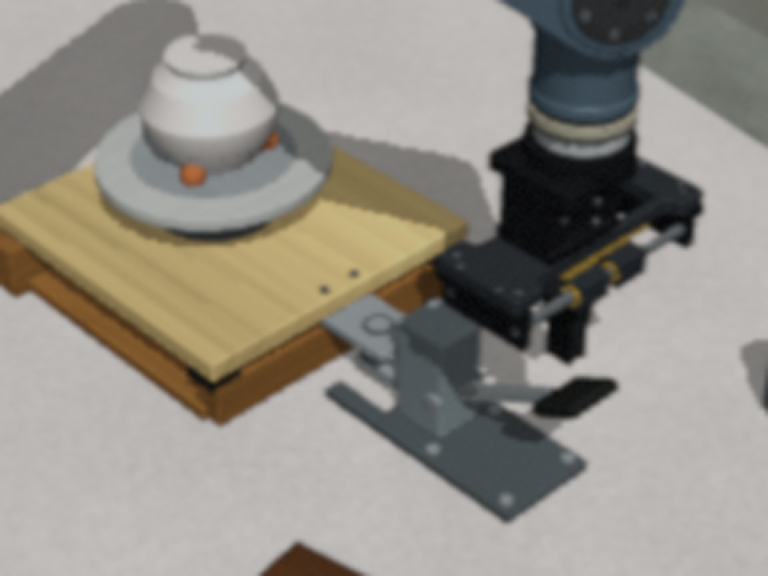

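View pics/wrist12.png

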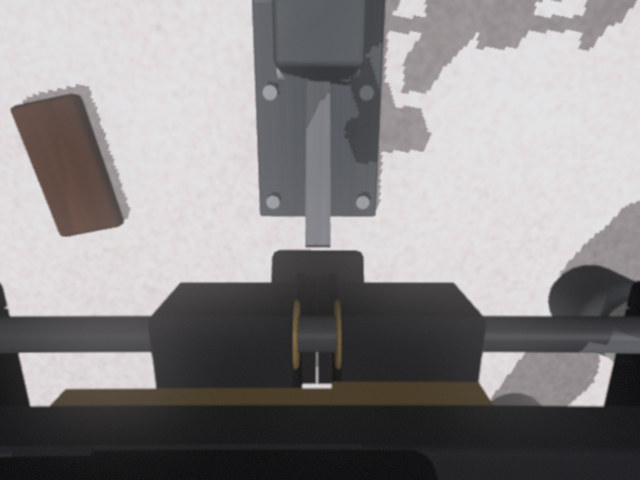

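The handle is fully up and the board is back down. The jack is in the same place as before the pump: front base bolts at (433,449) and (506,499), same pixels. Second push, along the same path.

```bash
python3 -m inch '[{"ax":0,"ay":0,"az":0,"dx":0,"dy":0,"dz":10,"gripper":0},{"ax":0,"ay":0,"az":0,"dx":0,"dy":0,"dz":10,"gripper":0},{"ax":0,"ay":0,"az":0,"dx":-2,"dy":0,"dz":5,"gripper":0},{"ax":0,"ay":0,"az":0,"dx":-2,"dy":0,"dz":5,"gripper":0},{"ax":0,"ay":0,"az":0,"dx":-2,"dy":0,"dz":5,"gripper":0},{"ax":0,"ay":0,"az":0,"dx":-2,"dy":0,"dz":5,"gripper":0},{"ax":0,"ay":0,"az":0,"dx":-2,"dy":0,"dz":5,"gripper":0},{"ax":0,"ay":0,"az":0,"dx":-2,"dy":0,"dz":5,"gripper":0}]'
python3 -m inch '[{"ax":0,"ay":0,"az":0,"dx":-2,"dy":0,"dz":5,"gripper":0},{"ax":0,"ay":0,"az":0,"dx":-1.5,"dy":0,"dz":5,"gripper":0},{"ax":0,"ay":0,"az":0,"dx":-1,"dy":0,"dz":5,"gripper":0},{"ax":0,"ay":0,"az":0,"dx":-1,"dy":0,"dz":5,"gripper":0},{"ax":0,"ay":0,"az":0,"dx":-1,"dy":0,"dz":5,"gripper":0},{"ax":0,"ay":0,"az":0,"dx":0,"dy":0,"dz":5,"gripper":0},{"ax":0,"ay":0,"az":0,"dx":0,"dy":0,"dz":3,"gripper":0},{"ax":0,"ay":0,"az":0,"dx":0,"dy":0,"dz":0,"gripper":0}]'
python3 -m inch '[{"ax":0,"ay":0,"az":0,"dx":0,"dy":0,"dz":2,"gripper":0},{"ax":0,"ay":0,"az":0,"dx":0,"dy":0,"dz":2,"gripper":0},{"ax":0,"ay":0,"az":0,"dx":0,"dy":0,"dz":1,"gripper":0},{"ax":0,"ay":0,"az":0,"dx":0,"dy":0,"dz":0,"gripper":0}]'
```

```text
time: 19.8
position: [0.5697, -0.117, 0.0922]
tool_rot: [0.638, 0.77, -0.0, -0.0]
ft_force: [-1.2, -0.8, 3.0]
grip_width: 0.0002
time: 20.6
position: [0.571, -0.1243, 0.0597]
tool_rot: [0.638, 0.77, -0.001, 0.001]
ft_force: [-4.3, -2.4, 8.4]
grip_width: 0.0004
time: 21.0
position: [0.5711, -0.1246, 0.055]
tool_rot: [0.638, 0.77, -0.001, 0.001]
ft_force: [-3.0, -2.8, 7.3]
grip_width: 0.0006
```

```bash
python3 -m inch '[{"ax":0,"ay":0,"az":0,"dx":0,"dy":0,"dz":2,"gripper":0},{"ax":0,"ay":0,"az":0,"dx":0,"dy":0,"dz":1.5,"gripper":0},{"ax":0,"ay":0,"az":0,"dx":0,"dy":0,"dz":0.5,"gripper":0},{"ax":0,"ay":0,"az":0,"dx":0,"dy":0,"dz":0,"gripper":0}]'
python3 -m inch '[{"ax":0,"ay":0,"az":0,"dx":0,"dy":0,"dz":0.7,"gripper":0},{"ax":0,"ay":0,"az":0,"dx":0,"dy":0,"dz":0,"gripper":0}]'
python3 -m inch '[{"ax":0,"ay":0,"az":0,"dx":0,"dy":0,"dz":0.7,"gripper":0},{"ax":0,"ay":0,"az":0,"dx":0,"dy":0,"dz":0,"gripper":0}]'
```

```text
time: 21.4
position: [0.5713, -0.1248, 0.0513]
tool_rot: [0.638, 0.77, -0.001, 0.001]
ft_force: [-3.9, -4.1, 9.1]
grip_width: 0.0004
time: 21.6
position: [0.5713, -0.1248, 0.0511]
tool_rot: [0.638, 0.77, -0.001, 0.001]
ft_force: [-4.7, -3.2, 12.1]
grip_width: 0.0
time: 21.8
position: [0.5714, -0.1248, 0.051]
tool_rot: [0.638, 0.77, -0.001, 0.001]
ft_force: [-5.4, -3.1, 14.5]
grip_width: 0.0006
```

```bash
python3 -m inch '[{"ax":0,"ay":0,"az":0,"dx":0,"dy":0,"dz":0.6,"gripper":0},{"ax":0,"ay":0,"az":0,"dx":0,"dy":0,"dz":0,"gripper":0},{"ax":0,"ay":0,"az":0,"dx":0,"dy":0,"dz":0,"gripper":0},{"ax":0,"ay":0,"az":0,"dx":0,"dy":0,"dz":0,"gripper":0},{"ax":0,"ay":0,"az":0,"dx":0,"dy":0,"dz":0,"gripper":0}]'
python3 - <<'E'
from h import *
from rig import optics
to([.5441-.147*-.1855, .0214-.147*.983,.051])
for n in("side","top"):
    c=optics.camera(n);np.savez(f"{n}13.npz",**c)
    a=c["img"][:,:,::-1]
    if n=="side":
        a=cv2.resize(a[150:330,180:420],None,fx=3.2,fy=3.2,interpolation=cv2.INTER_CUBIC)
        print("board front corner",dep(c,(246,259)), "tongue ring",dep(c,(298,245)))
    else:
        c0=dict(np.load("top0.npz"))
        for p in((399,147),(459,150),(389,333)): pass
    cv2.imwrite(f"pics/{n}13.png",a)
s0=dict(np.load("side0.npz"));print("ring before",dep(s0,(298,251)))
E
```

```text
time: 22.3
position: [0.5714, -0.1248, 0.0508]
tool_rot: [0.638, 0.77, -0.001, 0.001]
ft_force: [-6.9, -3.2, 16.7]
grip_width: 0.0008
t 22.3 pos [ 0.5714 -0.1248  0.0508] yaw y 10.77 zaxis [ 0.0012 -0.0028 -1.    ] tool d [ 1.7  0.3 -0.2] F [-6.9 -3.2 16.7] w 0.0008
board front corner [0.39167498 0.09759194 0.08577759] tongue ring [0.53220436 0.08594179 0.07804321]
ring before [0.53261477 0.08695511 0.05819431]
```

View pics/side13.png

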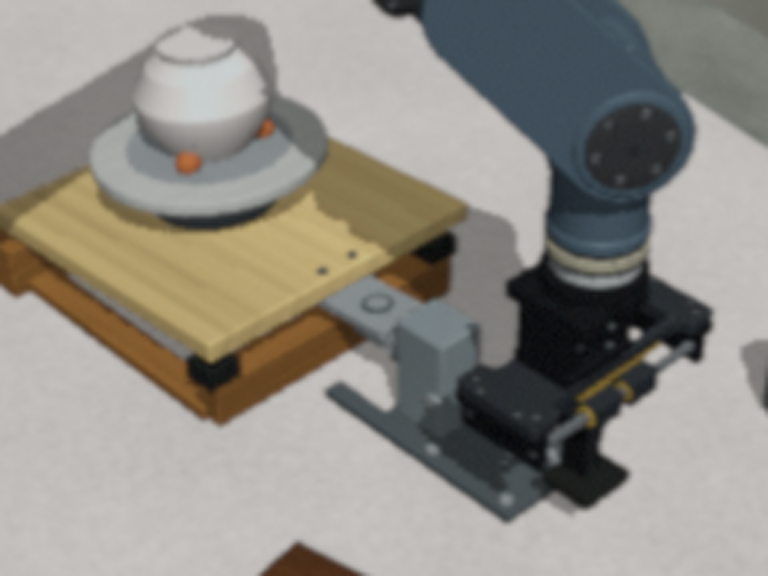

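The ring rose from 58.2 to 78.0 mm, the full 20 mm. The handle is at its stop, the jack is flat and hasn't moved.

```bash
python3 - <<'E'
from rig import robot
print(robot.hand_in()); o=robot.get_obs(); print(o["time"],o["position"],o["ft_force"])
E
```

```text
the job is handed in; nothing more can be done
None
the job is handed in; nothing more can be done
```

The job is done and handed in at about 22.4 s, with the handle held down and the board raised on the saddle. The hand-in gave no verdict.

I gripped the jack by its housing, carried it across and set it flat under the tongue. I pumped the handle once to its stop, let it come all the way up so the board came back down, then pushed it down again and held it.

- **Centring:** the foot tips measured 15.1 to 15.3 mm beyond the ring, where 15 mm is ideal. The housing-to-ring distance came out at 68.7 mm against 70, so the two checks differ by about 1.5 mm. Sideways error was under 1 mm.
- **Final hold:** the fingertip was at z = 50.8 mm, which is the handle's stop, pressing down with about 17 N. There was also about 7.6 N sideways on the tool.
- **Board:** the ring rose from 58.2 to 78.0 mm, the full 20 mm.
- **Jack:** it looked flat and in the same place in the side view after both pushes.
- **Not fully checked:** I did not re-measure the cup, jar and rib at the end. They stood well clear of every move. The jar and cup looked unmoved in the top view during the first push, when the arm hid the rib. The rib was only partly in the side view at the end, and looked in place.

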